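Draw a hair brush out from under the half cover of a counter tidy

ROBOT

A 7-joint arm with a two-finger parallel gripper is mounted at the origin on a cart in front of the work surface, level with it; the furniture and walls round the work are solid. World frame = base frame: x ahead of the robot, y to its left, z up, the work surface at z = 0. Lengths are in m, angles in rad, forces in N, time in s.
With the tool pointing down it reaches from about 0.35 to 0.9 m from the base axis. Payload 8.1 kg.
Tool frame: the origin (TCP) lies at the very end of the fingers, on their centre line; the grasp point (between the pads) lies 19 mm behind it; z points along the fingers, y is the line along which they close (so a half turn about z gives the same grasp; the last joint's range is limited). The gripper opens to 92 mm and grips with 3 to 60 N. Pads are 19 mm wide; open, the fingers measure 130 mm over their backs; the gripper's body (75 mm by 190 mm) begins 47 mm behind the grasp point.
Start: joints at [-0.103, 0.434, 0.025, 1.573, -0.012, 1.134, -0.075], TCP at [0.625, -0, 0.227] pointing down, gripper open.
Joint ranges: [-2.62, 2.62], [-0.44, 2.09], [-1.27, 1.32], [0.08, 2.57], [-1.32, 4.46], [0.12, 2], [-2.74, 2.74]. Speed limits (rad/s): [2.22, 2.22, 3.01, 3.01, 3.14, 3.14, 3.14].

INTERFACE

Orientations are given as a rotation vector (axis times angle).
In Python, from cell import readout, cams, job gives the robot as it stands.
- The arm moves only by the tool drive_tool, never from a script. Its argument "commands" is a list of rows, each a list of 3 entries, a list of its own where there are three numbers: the turn, a rotation vector about the tool's x, y, z in rad, then the shift along the tool's x, y, z in cm, then the gripper's target within -1 to 1 (fully open at 1, half-way at 0, shut at -1). A call has 1 to 20 rows; each row is the pose to reach, as a shift and turn from the pose commanded when the call began, along the tool's axes at that moment; what a row does not reach only later rows make up. A row lasts 1/12 s, in which the tool goes at most 41.7 mm and 7.16 degrees, less where a joint would pass 70% of its speed; a pose out of reach is approached as far as the arm can. A call with a gripper value outside its range is refused whole. The fingers move at their own pace and stop on an object; "newtons" is the grip in N (left out, the last holds). Time passes only in rows, so rows that repeat a pose let the fingers close. It gives the time, the measured TCP pose, the force, the opening and the grip force at its end, in the units of the state.
- readout.observe(): the state, without advancing time (a new reading comes with each control period).
- cams.get_image(name): name is "scene" or "side" or "wrist"; returns the picture (480x640x3 uint8, blue, green, red); there is no depth.
- cams.camera_info(name): a dict with "camera_matrix" (3x3 intrinsics, pixels), "k1" (the pictures are not rectified: a ray, as slopes to the right and down, at radius r is drawn at 1 + k1 r^2 times it, then the intrinsics apply), "R" (3x3) and "t" (3): a world point X has camera coordinates R X + t. Camera axes: x right, y down, z forward; pixel columns grow to the right and rows downward; lengths in m; the calibration is good to about 2 mm. A picture is of the moment at which its call begins: read the wrist's pose just before it. camera_info takes no time and is no camera call; for the wrist camera it gives the pose at the moment of the call.
- job.sign_off(): hands the job in; it is judged then, once.
The state is a dict: "clock": time; "joints": joint angles; "dq": joint speeds; "joint_efforts": joint torques, N m; "position": TCP position; "ee_rot": TCP orientation; "force": force on the tool from outside, world axes, zero at the start; "ft_torque": the same for the moment, N m; "width": opening from 0.0 (shut) to 1.0 (fully open); "gripper_force": force on a finger pad.
Only numpy, scipy, OpenCV 4.12 (cv2) and the standard library are available. Lean on these libraries where they do the work, as an engineer would, in place of code of your own. Each camera call takes 0.05 s, during which the arm holds its last target. There are 200 camera calls.

TASK

The hair brush lies in the black counter tidy with its head caught under the half cover, and it is longer than the opening. Take it by the handle, tilt it so that it comes out slantwise through the opening without forcing it against the tidy, then hold it level in the air, bristles down, a good hand's breadth higher than the tidy and clear of it. The program finishes while the gripper still holds the brush; leave the small things on and beside the tidy where they are.

Things in the scene. Friction and masses are not known exactly. Their poses are not given: they have to be found in the camera images.
- tidy: Black plastic tray with a half cover, fixed, 242 (x) x 144 (y) x 62 mm high. Origin: centre of its underside; x points away from the robot to its open end. Floor and walls 4 mm thick. A fixed flat cover (underside 58, top 62 mm up) roofs its x from -121 to -30 mm; from there to the far wall it is open. Far wall: x = 117 to 121 mm, 46 mm high; side walls 47 mm high beside the opening.
- cover_edge (a point): Middle of the cover's free edge, the near side of the opening, half-way through its thickness (60 mm above the worktop). The opening is 147 mm long and 136 mm wide. Axes as the tidy.
- brush_handle (a point): Grasp point on the grey hair brush: on its middle line, 25 mm from the handle's end, 7 mm above the underside, half-way up the handle (here about 29 mm wide, 14 mm high, widening towards the head). Handle points away from the robot. Axes: y along the brush from handle to head, x across, z up away from the bristles. The brush balances 105 mm from here towards the head.
- brush_tail (a point): End of the brush's handle, on the middle line, 2 mm from the very end; 7 mm above the underside.
- brush_head (a point): Head end of the brush, on the middle line, 5 mm from the very end, 14 mm above the underside (half-way up the head); 190 mm from brush_handle.
- hair_brush: The hair brush, 220 mm long, head 58 mm wide and 27 mm thick, about 70 g, bristles down flat on the tidy's floor, handle in the opening, head under the cover. Origin: centre of its underside, 85 mm from brush_handle towards the head; axes as for brush_handle.
- card_stack: White stack of cards, 55 x 89 x 17 mm, loose on top of the tidy's cover. Origin: centre of its underside. Leave it alone.
- nail_polish: Nail polish bottle, 31 mm across, 79 mm high, beside the tidy. Leave it alone.
- oil_dropper: Dropper bottle, 33 mm across, 102 mm high, beside the tidy. Leave it alone.
- hair_clip: Black sectioning hair clip, 98 x 22 x 16 mm, on the worktop right of the tidy. Leave it alone.

How it is judged:
By the outcome, as a careful person would: the job done as asked, in the order asked, and still so for the second after the job is handed in, while the arm keeps its last pose, push and grip.
It also fails if it takes over 35 s, if anything falls off the work surface, if the arm or the gripper's body presses on something with over 40 N, if the wrist force passes 120 N, or if a joint passes its speed limit or range.

## Working session

There is one attempt and no reset: what is moved stays moved. The work goes in short steps, Python scripts to look and compute and a tool call to move; the robot and the scene stay as the last step left them, time stands still between calls to the robot, and variables do not carry over. Pictures are saved under pics/ and viewed, at most 10 in all, crops included, and the job is handed in when it is done.

Besides the shell and the picture viewer there is one more tool, called by a JSON object that holds its "fn" and its "kwargs", one argument or row to a line. drive_tool: Moves the arm, as the interface text tells. Its arguments: {"type":"object","properties":{"commands":{"type":"array"},"newtons":{"type":"number"}},"required":["commands"]}

```bash
mkdir -p pics; ls; python3 - <<'E'
from cell import readout, cams
import cv2, numpy as np
s=readout.observe(); print({k:np.round(v,3) for k,v in s.items()})
for n in("scene","side","wrist"):
    i=cams.camera_info(n); print(n,{k:np.round(v,4).tolist() for k,v in i.items()})
    cv2.imwrite(f"pics/{n}0.png",cams.get_image(n))
E
```

```text
pics
{'clock': np.float64(0.0), 'joints': array([-0.103,  0.435,  0.025,  1.574, -0.012,  1.134, -0.075]), 'dq': array([ 0.001, -0.001, -0.   ,  0.002, -0.001, -0.002, -0.   ]), 'joint_efforts': array([ 0.0000e+00, -6.6785e+01,  9.8500e-01, -3.1446e+01, -6.1000e-02,
        4.3000e-02,  0.0000e+00]), 'position': array([ 0.624, -0.   ,  0.226]), 'ee_rot': array([-2.221e+00, -2.221e+00,  2.000e-03]), 'force': array([-0.184, -0.944, -0.442]), 'ft_torque': array([-0.007, -0.016, -0.003]), 'gripper_force': np.float64(0.0), 'width': np.float64(1.003)}
scene {'camera_matrix': [[585.3975, 0.0, 327.6354], [0.0, 585.3975, 232.064], [0.0, 0.0, 1.0]], 'k1': -0.0833, 'R': [[0.5699, -0.8217, 0.006], [-0.618, -0.4334, -0.6559], [0.5416, 0.3701, -0.7548]], 't': [-0.4502, 0.2388, 0.8777]}
side {'camera_matrix': [[561.0477, 0.0, 308.4374], [0.0, 561.0477, 244.8489], [0.0, 0.0, 1.0]], 'k1': -0.0514, 'R': [[0.9993, -0.0281, -0.0258], [-0.0354, -0.4322, -0.9011], [0.0142, 0.9014, -0.4328]], 't': [-0.4695, 0.0023, 1.1372]}
wrist {'camera_matrix': [[344.0074, 0.0, 325.2477], [0.0, 344.0074, 242.6623], [0.0, 0.0, 1.0]], 'k1': -0.0616, 'R': [[1.0, -0.0005, -0.0027], [0.0003, -0.9589, 0.2836], [-0.0027, -0.2836, -0.9589]], 't': [-0.6226, -0.0352, 0.3909]}
```

View pics/scene0.png

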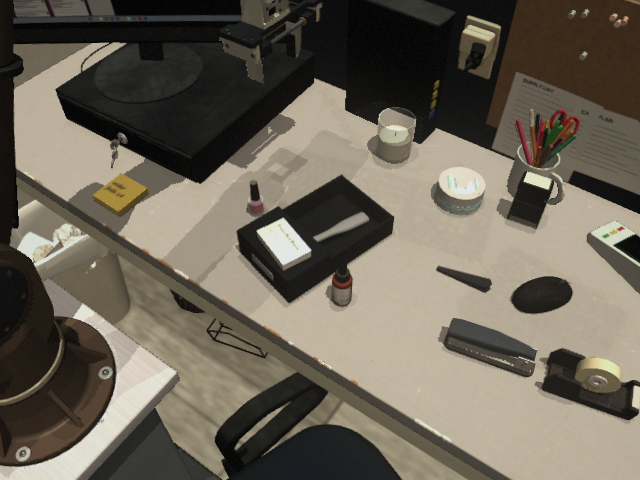

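View pics/wrist0.png

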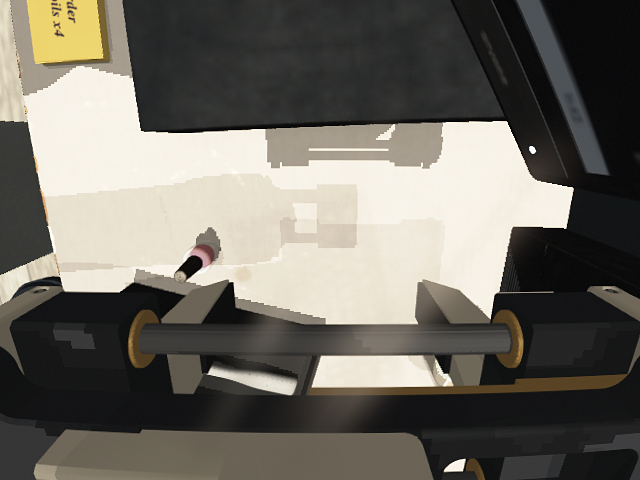

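View pics/side0.png

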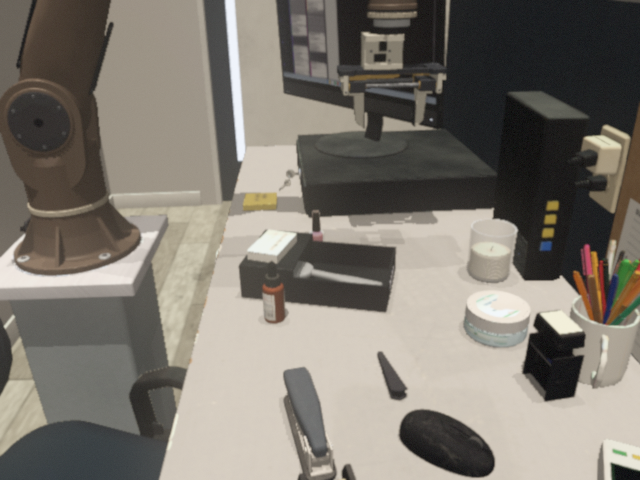

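The scene picture shows the tidy with its corners near (342,178), (393,220), (290,272) and (238,238). The grey handle ends near (367,214), and the dropper is at (342,285). In the side picture the handle end is near (357,281). In the wrist picture the fingers hide most of the tidy. Next I'll measure from an enlarged crop.

```bash
cat > h.py <<'E'
import cv2, numpy as np
from cell import readout, cams
def ray(n,uv,info=None):
    i=info or cams.camera_info(n); K=np.array(i["camera_matrix"]); R=np.array(i["R"]); t=np.array(i["t"])
    d=np.array([i["k1"],0,0,0,0.])
    p=cv2.undistortPoints(np.array([[uv]],float),K,d)[0,0]
    return -R.T@t, R.T@np.array([p[0],p[1],1])
def onz(n,uv,z,info=None):
    c,d=ray(n,uv,info); return c+d*(z-c[2])/d[2]
def proj(n,X,info=None):
    i=info or cams.camera_info(n)
    return cv2.projectPoints(np.array(X,float).reshape(-1,3),cv2.Rodrigues(np.array(i["R"]))[0],np.array(i["t"]),np.array(i["camera_matrix"]),np.array([i["k1"],0,0,0,0.]))[0][:,0]
def meet(a,b):
    (c1,d1),(c2,d2)=ray(*a),ray(*b)
    s=np.linalg.lstsq(np.c_[d1,-d2],c2-c1,rcond=None)[0]
    p,q=c1+s[0]*d1,c2+s[1]*d2
    return (p+q)/2,np.linalg.norm(p-q)
E
python3 - <<'E'
from h import *
a=cv2.imread("pics/scene0.png")[170:305,230:400]; b=cv2.imread("pics/side0.png")[225:330,235:405]
a=cv2.resize(a,None,fx=4,fy=4,interpolation=cv2.INTER_CUBIC); 
g=lambda x:np.uint8(255*(x/255.)**0.5)
cv2.imwrite("pics/sc1.png",g(a)); cv2.imwrite("pics/sd1.png",g(cv2.resize(b,None,fx=4,fy=4,interpolation=cv2.INTER_CUBIC)))
E
```

```text
(no output)
```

View pics/sc1.png

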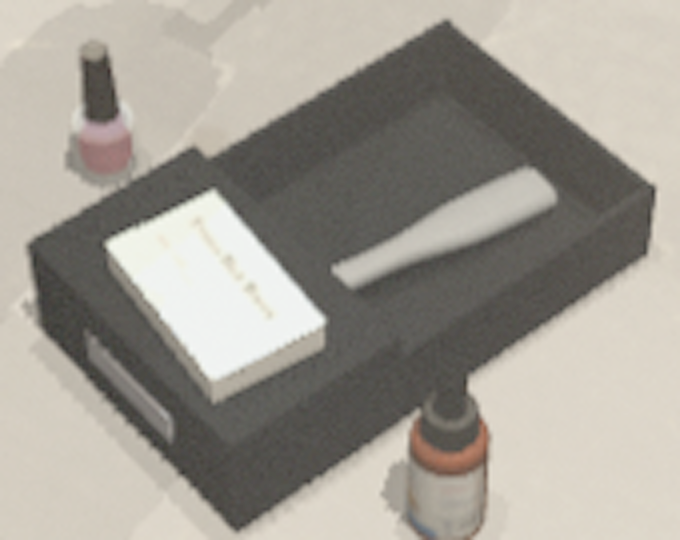

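View pics/sd1.png

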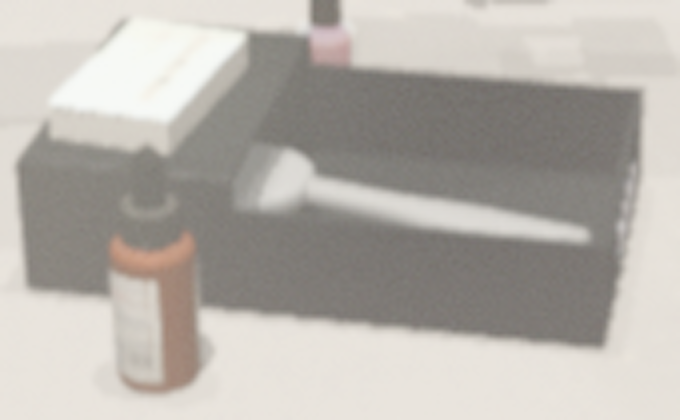

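The enlarged scene picture gives the tidy's top corners at crop (448,22), (655,188), (228,447) and (32,245). The cover's free edge runs from (192,150) to (398,340), and the handle's end is about (545,187). In the side crop the tail is at (590,235) and the head peeks out at the cover edge at (285,180).

```bash
python3 - <<'E'
from h import *
S=lambda u,v:(230+(u+.5)/4-.5,170+(v+.5)/4-.5)
D=lambda u,v:(235+(u+.5)/4-.5,225+(v+.5)/4-.5)
P={}
for n,u,v,z in[("FL",448,22,.046),("FR",655,188,.046),("NL",32,245,.062),("NR",228,447,.062),("CL",192,150,.062),("CR",398,340,.062),
 ("tailTop",541,184,.018),("tailL",530,168,.014),("tailR",556,202,.014),("neckL",332,268,.018)]:
    P[n]=onz("scene",S(u,v),z); print(n,P[n].round(4))
for n,u,v,z in[("FL",641,90,.046),("FR",612,240,.046),("NR",20,160,.062)]:
    print("side",n,onz("side",D(u,v),z).round(4))
d=P["FR"]-P["FL"];print("w",np.linalg.norm(d[:2])); 
for a,b in(("NL","FL"),("NR","FR"),("NL","NR"),("FL","FR"),("CL","CR")):
    e=P[b]-P[a]; print(a,b,np.linalg.norm(e[:2]).round(4),np.degrees(np.arctan2(e[1],e[0])).round(2))
print(meet(("scene",S(545,187)),("side",D(590,235))))
im=cv2.imread("pics/scene0.png")[205:250,305:375].astype(int)
m=(im.min(2)>70)&(im.max(2)-im.min(2)<40)
m=m.astype(np.uint8); n,l,st,c=cv2.connectedComponentsWithStats(m); k=1+st[1:,4].argmax()
print(st[k])
q=np.argwhere(l==k)[:,::-1]+[305,205]
w=np.array([onz("scene",x,.015,) for x in q.astype(float)])[:,:2]
mu=w.mean(0); u,s,v=np.linalg.svd(w-mu); ax=v[0]*np.sign(v[0,0]); t=(w-mu)@ax; o=(w-mu)@[-ax[1],ax[0]]
print("axis",np.degrees(np.arctan2(ax[1],ax[0])),"tip",mu+ax*t.max(),t.min(),t.max())
for a in np.arange(t.min(),t.max(),.015):
    k=(t>=a)&(t<a+.015); print((mu+ax*(a+.0075)).round(4),((o[k].max()+o[k].min())/2).round(4),np.ptp(o[k]).round(4))
E
```

```text
FL [ 0.6199 -0.1503  0.046 ]
FR [ 0.5837 -0.2868  0.046 ]
NL [ 0.3871 -0.0901  0.062 ]
NR [ 0.3502 -0.2245  0.062 ]
CL [ 0.4712 -0.1119  0.062 ]
CR [ 0.4346 -0.2491  0.062 ]
tailTop [ 0.5789 -0.2308  0.018 ]
tailL [ 0.5878 -0.2193  0.014 ]
tailR [ 0.5765 -0.2409  0.014 ]
neckL [ 0.481  -0.1811  0.018 ]
side FL [ 0.6197 -0.1507  0.046 ]
side FR [ 0.5864 -0.2819  0.046 ]
side NR [ 0.3532 -0.2273  0.062 ]
w 0.14120837932212163
NL FL 0.2405 -14.5
NR FR 0.2417 -14.92
NL NR 0.1394 -105.36
FL FR 0.1412 -104.85
CL CR 0.1419 -104.96
(array([ 0.58396667, -0.23064563,  0.01632094]), np.float64(0.006910427904773585))
[  8   7  56  30 538]
axis -23.521671989904156 tip [ 0.58409925 -0.23070223] -0.06322300390749287 0.05088808605024504
[ 0.4863 -0.1882] 0.0001 0.0151
[ 0.5001 -0.1941] 0.0002 0.0143
[ 0.5139 -0.2001] -0.0001 0.0181
[ 0.5276 -0.2061] -0.0001 0.0214
[ 0.5414 -0.2121] -0.0 0.0265
[ 0.5551 -0.2181] 0.0001 0.0265
[ 0.5689 -0.2241] 0.0003 0.026
[ 0.5826 -0.2301] 0.0001 0.0248
```

```bash
python3 - <<'E'
from h import *
print("dropper base",onz("scene",(341.7,300),0).round(3), "cap top",onz("scene",(342.5,264),.1).round(3),"side base",onz("side",(274,318),0).round(3))
print("polish base",onz("scene",(256,212),0).round(3),"cap",onz("scene",(253.5,182),.078).round(3))
E
```

```text
dropper base [ 0.407 -0.295  0.   ] cap top [ 0.406 -0.294  0.1  ] side base [ 0.408 -0.293 -0.   ]
polish base [ 0.481 -0.047  0.   ] cap [ 0.484 -0.047  0.078]
```

{"fn": "drive_tool", "kwargs": {
  "commands": [
    [[0,0,-0.12],[-2.5,-0.7,0],-0.1],
    [[0,0,-0.24],[-5,-1.4,0],-0.1],
    [[0,0,-0.36],[-7.5,-2.1,0],-0.1],
    [[0,0,-0.48],[-10,-2.8,0],-0.1],
    [[0,0,-0.6],[-12.5,-3.5,0],-0.1],
    [[0,0,-0.72],[-15,-4.2,0],-0.1],
    [[0,0,-0.84],[-17.5,-4.9,0],-0.1],
    [[0,0,-0.96],[-20,-5.6,0],-0.1],
    [[0,0,-1.08],[-22.1,-6.3,0],-0.1],
    [[0,0,-1.16],[-22.1,-6.3,0],-0.1],
    [[0,0,-1.16],[-22.1,-6.3,0],-0.1],
    [[0,0,-1.16],[-22.1,-6.3,0],-0.1],
    [[0,0,-1.16],[-22.1,-6.3,0],-0.1]
  ]
}}

```text
clock: 1.23
position: [0.5623, -0.2198, 0.2266]
ee_rot: [-0.643, -3.075, -0.001]
force: [-0.4, 0.2, 0.6]
width: 0.449
gripper_force: 0.0
```

```bash
python3 - <<'E'
from h import *
s=readout.observe(); inf=cams.camera_info("wrist"); im=cams.get_image("wrist")
print(s["position"],s["ee_rot"])
pts=[[.561,-.2207,.018],[.584,-.2307,.018],[.503,-.195,.018]]
pp=proj("wrist",pts,inf); print(pp)
for p in pp: cv2.drawMarker(im,tuple(int(x) for x in p),(0,0,255),0,12,1)
cv2.imwrite("pics/w1.png",im)
E
```

```text
[ 0.56230724 -0.21982696  0.226603  ] [-6.43050582e-01 -3.07491134e+00 -1.16416128e-03]
[[324.30718257 215.53337473]
 [324.38354688 237.82673142]
 [324.53115012 155.48642108]]
```

View pics/w1.png

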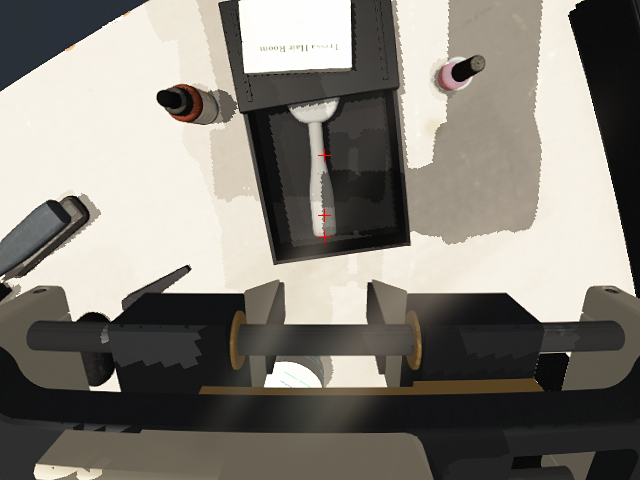

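The wrist picture shows the brush handle from its neck near (317,125) to its tail at (324,237). The far wall is at row 250 or so, and my markers sit on the handle with the axis a few degrees off. I'll refine that from this picture.

```bash
python3 - <<'E'
from h import *
inf=cams.camera_info("wrist"); im=cams.get_image("wrist")
r=im[118:245,295:350].astype(int)
m=((r.min(2)>95)).astype(np.uint8)
n,l,st,c=cv2.connectedComponentsWithStats(m); k=1+st[1:,4].argmax(); print(st[k])
q=(np.argwhere(l==k)[:,::-1]+[295,118]).astype(float)
w=np.array([onz("wrist",x,.014,inf) for x in q])[:,:2]
for y in range(118,242,8):
    z=q[(q[:,1]==y),0]; print(y,(z.min(),z.max()) if len(z) else None)
mu=w.mean(0); u,s,v=np.linalg.svd(w-mu,full_matrices=False); ax=v[0]*np.sign(v[0,0]); t=(w-mu)@ax; o=(w-mu)@[-ax[1],ax[0]]
print("axis",np.degrees(np.arctan2(ax[1],ax[0])),"tip",mu+ax*t.max())
for a in np.arange(t.min(),t.max(),.02):
    k=(t>=a)&(t<a+.02); print((mu+ax*(a+.01)).round(4),((o[k].max()+o[k].min())/2).round(4),np.ptp(o[k]).round(4))
for n,p,z in(("farL",(410,243),.046),("farR",(275,263),.046),("covL",(399,86),.062),("covR",(240,113),.062)): print(n,onz("wrist",p,z,inf).round(4))
E
```

```text
[   1    0   39  119 1839]
118 (np.float64(296.0), np.float64(328.0))
126 (np.float64(308.0), np.float64(320.0))
134 (np.float64(309.0), np.float64(321.0))
142 (np.float64(310.0), np.float64(322.0))
150 (np.float64(311.0), np.float64(322.0))
158 (np.float64(311.0), np.float64(324.0))
166 (np.float64(311.0), np.float64(325.0))
174 (np.float64(311.0), np.float64(322.0))
182 (np.float64(310.0), np.float64(320.0))
190 (np.float64(310.0), np.float64(321.0))
198 (np.float64(310.0), np.float64(321.0))
206 (np.float64(311.0), np.float64(322.0))
214 (np.float64(312.0), np.float64(333.0))
222 (np.float64(312.0), np.float64(334.0))
230 (np.float64(313.0), np.float64(332.0))
238 None
axis -19.113907675711886 tip [ 0.5823508  -0.23200654]
[ 0.4722 -0.1938] -0.0008 0.0326
[ 0.4911 -0.2004] 0.0012 0.0131
[ 0.51   -0.2069] 0.0017 0.0174
[ 0.5289 -0.2135] -0.0029 0.0139
[ 0.5478 -0.22  ] 0.0015 0.0246
[ 0.5667 -0.2266] 0.0014 0.0249
[ 0.5856 -0.2331] 0.0008 0.0222
farL [ 0.6172 -0.149   0.046 ]
farR [ 0.5813 -0.2856  0.046 ]
covL [ 0.4729 -0.1108  0.062 ]
covR [ 0.4374 -0.2481  0.062 ]
```

```bash
python3 - <<'E'
from h import *
inf=cams.camera_info("wrist"); im=cams.get_image("wrist")
r=im[118:245,295:350].astype(int)
P=[]
for y in list(range(126,172,4))+list(range(212,234,2)):
    g=im[y,295:350].astype(int).max(1); b=np.where(g>70)[0]+295; x=(b.min()+b.max())/2; P.append((x,y)); print(y,b.min(),b.max(),end="; ")
w=np.array([onz("wrist",p,.014,inf)[:2] for p in P])
vx,vy,x0,y0=cv2.fitLine(w.astype(np.float32),cv2.DIST_HUBER,0,.01,.01).ravel()
print("\naxis",np.degrees(np.arctan2(vy,vx)),x0,y0); print(((w-[x0,y0])@[-vy,vx]).round(4))
print("tail",onz("wrist",(323.5,238),.014,inf))
g=im[225:245,318:330].max(2).mean(1).round(); print(g)
E
```

```text
126 308 320; 130 309 322; 134 309 322; 138 309 322; 142 309 323; 146 310 323; 150 310 323; 154 311 324; 158 311 324; 162 311 325; 166 311 326; 170 310 327; 212 302 334; 214 302 334; 216 302 334; 218 303 334; 220 304 335; 222 305 335; 224 304 335; 226 303 335; 228 298 335; 230 300 335; 232 297 335; 
axis -22.107067 0.51062906 -0.20724523
[-0.0016 -0.0002 -0.0004 -0.0005 -0.0001  0.0003  0.0002  0.0011  0.0009
  0.0013  0.0017  0.0016 -0.0003 -0.0004 -0.0005  0.      0.0011  0.0015
  0.0009  0.0003 -0.0025 -0.0015 -0.0032]
tail [ 0.58494285 -0.23214355  0.014     ]
[172. 177. 160. 153. 160. 160. 168. 158. 151. 153. 145.  96.  76.  76.
  76.  77.  77.  67.  60.  59.]
```

{"fn": "drive_tool", "kwargs": {
  "commands": [
    [[0,0,-0.05],[0.1,-0.4,2],0.1],
    [[0,0,-0.1],[0.1,-0.4,5],0.1],
    [[0,0,-0.1],[0.1,-0.4,8],0.1],
    [[0,0,-0.1],[0.1,-0.4,11],0.1],
    [[0,0,-0.1],[0.1,-0.4,14],0.1],
    [[0,0,-0.1],[0.1,-0.4,16],0.1],
    [[0,0,-0.1],[0.1,-0.4,17.5],0.1],
    [[0,0,-0.1],[0.1,-0.4,17.5],0.1],
    [[0,0,-0.1],[0.1,-0.4,17.5],0.1]
  ]
}}

```text
clock: 2.13
position: [0.5593, -0.2236, 0.0514]
ee_rot: [-0.486, -3.102, -0.001]
force: [0.7, 0.4, 0.1]
width: 0.55
gripper_force: 0.0
```

```bash
python3 - <<'E'
from h import *
s=readout.observe(); inf=cams.camera_info("wrist"); im=cams.get_image("wrist")
print(s["position"],s["ee_rot"],s["force"])
p=s["position"].copy(); p[2]=.018
R=cv2.Rodrigues(np.array(s["ee_rot"]))[0]
pp=proj("wrist",[p,p-.025*R[:,0],p+.06*R[:,0]],inf); print(pp)
for x in pp: cv2.drawMarker(im,tuple(int(v) for v in x),(0,0,255),0,12,1)
cv2.imwrite("pics/w2.png",im)
E
```

```text
[ 0.55933866 -0.22356272  0.05136814] [-4.85637544e-01 -3.10239773e+00 -5.53468922e-04] [0.69669486 0.44232965 0.05587316]
[[325.61579795 277.71861626]
 [325.6193198  315.31902944]
 [325.60351609 175.65004174]]
```

View pics/w2.png

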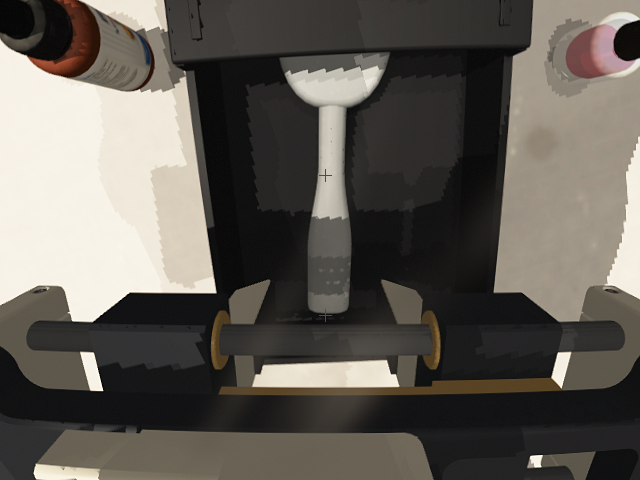

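The handle lies at columns 308–350 at row 277, about 2 mm right of the tool's centre line, with its end at row 312 as expected. I'll descend with that small correction, then close.

{"fn": "drive_tool", "kwargs": {
  "commands": [
    [[0,0,0.02],[0,0.2,1],0.1],
    [[0,0,0.02],[0,0.2,2],0.1],
    [[0,0,0.02],[0,0.2,3],0.1],
    [[0,0,0.02],[0,0.2,3.7],0.1],
    [[0,0,0.02],[0,0.2,4.1],0.1],
    [[0,0,0.02],[0,0.2,4.4],0.1],
    [[0,0,0.02],[0,0.2,4.4],0.1],
    [[0,0,0.02],[0,0.2,4.4],0.1]
  ]
}}

```text
clock: 2.85
position: [0.5601, -0.2224, 0.0077]
ee_rot: [-0.517, -3.099, -0.0]
force: [-0.1, -1.0, 0.5]
width: 0.549
gripper_force: 0.0
```

{"fn": "drive_tool", "kwargs": {
  "commands": [
    [[0,0,0],[0,0,0],-1],
    [[0,0,0],[0,0,0],-1],
    [[0,0,0],[0,0,0],-1],
    [[0,0,0],[0,0,0],-1],
    [[0,0,0],[0,0,0],-1],
    [[0,0,0],[0,0,0],-1],
    [[0,0,0],[0,0,0],-1],
    [[0,0,0],[0,0,0],-1]
  ],
  "newtons": 40
}}

```text
clock: 3.52
position: [0.5603, -0.2224, 0.0081]
ee_rot: [0.517, 3.098, -0.0]
force: [-0.5, 0.6, 5.4]
width: 0.319
gripper_force: 39.8
```

{"fn": "drive_tool", "kwargs": {
  "commands": [
    [[0,0,0],[0,0,-0.2],-1],
    [[0,0,0],[0,0,-0.4],-1],
    [[0,-0.02,0],[0,0,-0.8],-1],
    [[0,-0.04,0],[0.03,0,-1.2],-1],
    [[0,-0.06,0],[0.05,0,-1.6],-1],
    [[0,-0.08,0],[0.1,0,-2.0],-1],
    [[0,-0.105,0],[0.15,0,-2.45],-1],
    [[0,-0.105,0],[0.15,0,-2.45],-1],
    [[0,-0.105,0],[0.15,0,-2.45],-1]
  ]
}}

```text
clock: 4.27
position: [0.5583, -0.2218, 0.0328]
ee_rot: [0.5, 2.996, -0.027]
force: [-0.2, 0.4, -0.5]
width: 0.319
gripper_force: 39.8
```

```bash
python3 - <<'E'
from h import *
s=readout.observe(); print(s["force"],s["ft_torque"])
b=cams.get_image("side")[215:320,235:405]
cv2.imwrite("pics/sd2.png",np.uint8(255*(cv2.resize(b,None,fx=4,fy=4,interpolation=cv2.INTER_CUBIC)/255.)**.6))
E
```

```text
[-0.21828283  0.41107339 -0.46386396] [ 0.14241998 -0.00030698  0.04064932]
```

View pics/sd2.png

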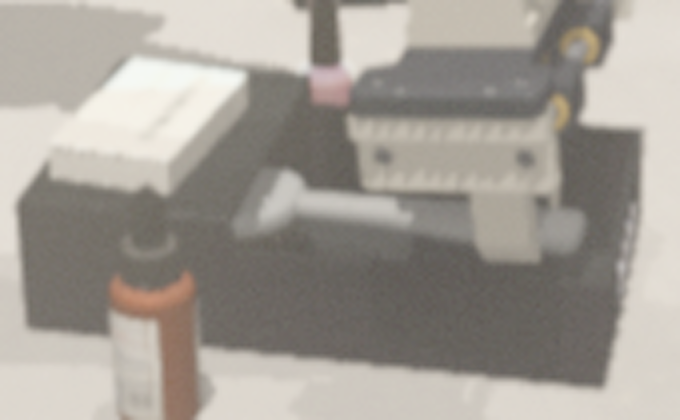

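The side picture shows the brush held at the handle near (500,230), sloping down to the head at (270,205), which is below the cover edge. The force matches its weight alone, so it is free. I'll tilt it further.

{"fn": "drive_tool", "kwargs": {
  "commands": [
    [[0,-0.02,0],[0.03,0,-0.4],-1],
    [[0,-0.04,0],[0.05,0,-0.8],-1],
    [[0,-0.06,0],[0.08,0,-1.2],-1],
    [[0,-0.08,0],[0.1,0,-1.6],-1],
    [[0,-0.105,0],[0.15,0,-2.05],-1],
    [[0,-0.105,0],[0.15,0,-2.05],-1],
    [[0,-0.105,0],[0.15,0,-2.05],-1]
  ]
}}

```text
clock: 4.9
position: [0.555, -0.2206, 0.0529]
ee_rot: [0.483, 2.894, -0.051]
force: [-0.0, -0.5, -0.8]
width: 0.317
gripper_force: 39.8
```

```bash
python3 - <<'E'
from h import *
s=readout.observe(); print(s["force"],s["ft_torque"])
R=cv2.Rodrigues(np.array(s["ee_rot"]))[0]; p=s["position"]
print(R.round(3)); th=np.radians(-14.9); A=np.array([[np.cos(th),np.sin(th),0],[-np.sin(th),np.cos(th),0],[0,0,1]])
for n,o in(("headlow",(.195,0,.004)),("headtop",(.195,0,-.023)),("top110",(.115,0,-.023)),("taillow",(-.025,0,.004))):
    print(n,(A@(p+R@np.array(o)-[.4845,-.1879,0])).round(4))
E
```

```text
[-0.03043693 -0.46389652 -0.8407779 ] [0.18787607 0.16157995 0.03385816]
[[-0.925  0.325  0.198]
 [ 0.317  0.946 -0.068]
 [-0.209 -0.    -0.978]]
headlow [-1.129e-01 -1.000e-04  8.200e-03]
headtop [-0.1185  0.0003  0.0346]
top110 [-0.0404 -0.0052  0.0514]
taillow [ 0.1018 -0.0153  0.0542]
```

{"fn": "drive_tool", "kwargs": {
  "commands": [
    [[0,0,0],[-0.3,0,0],-1],
    [[0,0,0],[-0.8,0,0],-1],
    [[0,0,0],[-1.4,0,0],-1],
    [[0,0,0],[-2.0,0,0],-1],
    [[0,0,0],[-2.6,0,0],-1],
    [[0,0,0],[-3.2,0,0],-1],
    [[0,0,0],[-3.8,0,0],-1],
    [[0,0,0],[-4.4,0,0],-1],
    [[0,0,0],[-5.0,0,0],-1],
    [[0,0,0],[-5.0,0,0],-1]
  ]
}}

```text
clock: 5.73
position: [0.6031, -0.237, 0.0634]
ee_rot: [0.483, 2.892, -0.051]
force: [-0.1, 0.4, -0.6]
width: 0.32
gripper_force: 39.8
```

{"fn": "drive_tool", "kwargs": {
  "commands": [
    [[0,0,0],[-0.6,0,0],-1],
    [[0,0,0],[-1.2,0,0],-1],
    [[0,0,0],[-1.8,0,0],-1],
    [[0,0,0],[-2.4,0,0],-1],
    [[0,0,0],[-3.0,0,0],-1],
    [[0,0,0],[-3.6,0,0],-1],
    [[0,0,0],[-4.2,0,0],-1],
    [[0,0,0],[-4.8,0,0],-1],
    [[0,0,0],[-5.4,0,0],-1],
    [[0,0,0],[-6.0,0,0],-1],
    [[0,0,0],[-6.0,0,0],-1]
  ]
}}

```text
clock: 6.65
position: [0.6584, -0.2561, 0.0759]
ee_rot: [0.483, 2.893, -0.051]
force: [0.2, -0.2, 0.1]
width: 0.321
gripper_force: 39.8
```

```bash
python3 - <<'E'
from h import *
s=readout.observe(); print(s["force"],s["position"],s["joints"].round(2))
b=cams.get_image("side")[120:340,200:500]
cv2.imwrite("pics/sd3.png",np.uint8(255*(cv2.resize(b,None,fx=2.5,fy=2.5,interpolation=cv2.INTER_CUBIC)/255.)**.6))
E
```

```text
[ 0.15378065 -0.19834621  0.07218707] [ 0.65842581 -0.25609618  0.07586499] [ 0.39  0.61 -0.15  1.72  0.17  0.62  1.39]
```

View pics/sd3.png

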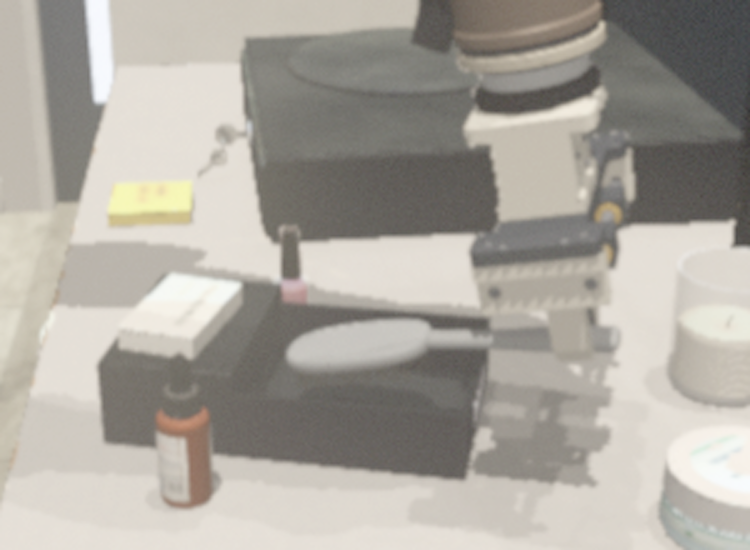

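The side picture shows the whole head at (355,345), out from under the cover and above the opening, with the card stack and bottles in place. Now I'll lift and level the brush.

{"fn": "drive_tool", "kwargs": {
  "commands": [
    [[0,0,0],[-0.2,0,-0.8],-1],
    [[0,0,0],[-0.4,0,-1.8],-1],
    [[0,0,0],[-0.6,0,-3],-1],
    [[0,0,0],[-0.9,0,-4.2],-1],
    [[0,0,0],[-1.15,0,-5.4],-1],
    [[0,0,0],[-1.4,0,-6.6],-1],
    [[0,0,0],[-1.7,0,-7.8],-1],
    [[0,0.02,0],[-1.9,0,-9],-1],
    [[0,0.04,0],[-2.2,0,-10.2],-1],
    [[0,0.065,0],[-2.45,0,-11.4],-1],
    [[0,0.09,0],[-2.7,0,-12.6],-1],
    [[0,0.115,0],[-2.95,0,-13.8],-1],
    [[0,0.14,0],[-3.2,0,-15],-1],
    [[0,0.165,0],[-3.4,0,-16],-1],
    [[0,0.19,0],[-3.6,0,-17],-1],
    [[0,0.205,0],[-3.75,0,-17.6],-1],
    [[0,0.21,0],[-3.85,0,-18],-1],
    [[0,0.21,0],[-3.85,0,-18],-1],
    [[0,0.21,0],[-3.85,0,-18],-1]
  ]
}}

```text
clock: 8.28
position: [0.657, -0.2556, 0.2598]
ee_rot: [0.517, 3.098, -0.0]
force: [0.0, -0.8, -0.5]
width: 0.32
gripper_force: 39.8
```

```bash
python3 - <<'E'
from h import *
s=readout.observe(); print(s["force"],s["position"],s["ee_rot"],s["gripper_force"])
a=cams.get_image("scene")[60:330,180:480]; b=cams.get_image("side")[90:340,220:500]
r=lambda x:cv2.resize(x,(400,int(x.shape[0]*400/x.shape[1])))
a,b=r(a),r(b); h=min(len(a),len(b)); print(a.shape,b.shape)
cv2.imwrite("pics/fin.png",np.uint8(255*(np.hstack([a[:h],b[:h]])/255.)**.6))
E
```

```text
[ 0.00716434 -0.8010807  -0.53020766] [ 0.65702018 -0.25564082  0.25979065] [ 5.17121606e-01  3.09799283e+00 -1.02989817e-04] 39.80495271098334
(360, 400, 3) (357, 400, 3)
```

View pics/fin.png

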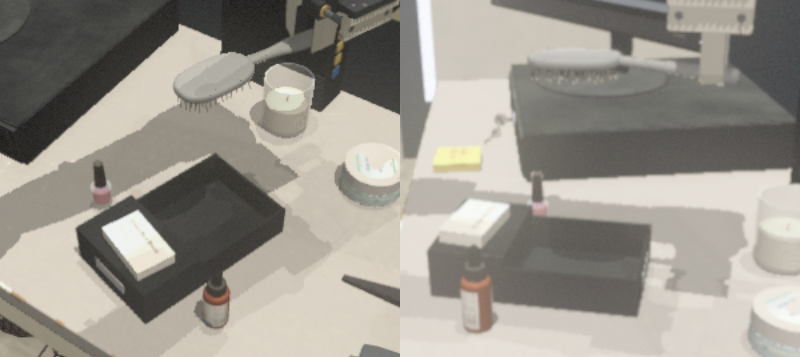

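In the last picture the brush hangs level, bristles down, well above the empty tidy. Its head end is at about (174,88) in the left half and (528,60) in the right half. The cards, bottles and clip haven't moved. A quick numerical check of the level follows.

```bash
python3 - <<'E'
from h import *
h,e=meet(("scene",(180+174*.75,60+90*.75)),("side",(220+128*.7,90+60*.7))); print("head end",h.round(4),e.round(4))
s=readout.observe(); R=cv2.Rodrigues(np.array(s["ee_rot"]))[0]; p=s["position"]
print("expected",(p+R@np.array([.195,0,-.01])).round(4))
print("side proj tail, head",proj("side",[p+R@np.array([-.025,0,-.003]),p+R@np.array([.195,0,-.01])]))
E
```

```text
head end [ 0.4756 -0.1842  0.2683] 0.0073
expected [ 0.4722 -0.1922  0.2692]
side proj tail, head [[456.35460619 143.79021434]
 [308.95922273 130.80553494]]
```

```bash
python3 -c "
from cell import job; print(job.sign_off())"
```

```text
the job is handed in; nothing more can be done
None
```

The brush came out slantwise without pressing on the tidy and was handed in at about 8 s, held level, bristles down, about 19 cm above the tidy (still over it, not to one side), with the small things seen in place.

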